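# Hold the reference paddle in the photometer's slot

### The arm

A 6-joint arm with a two-finger parallel gripper is mounted at the origin on the work surface. World frame = base frame: x ahead of the robot, y to its left, z up, the work surface at z = 0. Lengths are in m, angles in rad, forces in N, time in s.
With the tool pointing down it reaches from about 0.35 to 0.85 m from the base axis. Payload 8.1 kg.
Tool frame: the origin (TCP) lies on the centre line of the jaws, within the pads' length; the fingertips stand 17 mm ahead of it and the grasp point (between the pads) lies 2 mm behind it; z points along the fingers, y is the line along which they close (so a half turn about z gives the same grasp; the last joint's range is limited). The gripper opens to 93 mm and grips with 3 to 60 N. Pads are 15 mm wide; open, the fingers measure 128 mm over their backs; the gripper's body (75 mm by 188 mm) begins 65 mm behind the grasp point.
Start: joints at [1.1, 0.13, 1.488, -0, 1.523, -0.085], TCP at [0.226, 0.556, 0.236] pointing down, gripper open.
Joint ranges: [-2.96, 2.96], [-0.89, 2.26], [0.02, 2.5], [-1.34, 4.48], [0, 2.73], [-2.66, 2.66]. Speed limits (rad/s): [2.39, 2.39, 2.79, 3.14, 3.14, 3.14].

### API

Orientations are given as a rotation vector (axis times angle).
In Python, from plant import status, eyes, robot gives the robot as it stands. The module is installed in compiled form; this text tells all that it offers.
- The arm moves only by the tool servo_tool, never from a script. Its argument "plan" is text: rows parted by semicolons, each of 4 numbers parted by spaces: the shift along the tool's x, y, z in m, then the turn about the tool's z in degrees. A call has 1 to 12 rows; each row is the pose to reach, as a shift and turn from the pose commanded when the call began, along the tool's axes at that moment; what a row does not reach only later rows make up. A row lasts 1/12 s, in which the tool goes at most 41.7 mm and 7.16 degrees, less where a joint would pass 70% of its speed; a pose out of reach is approached as far as the arm can. A call with a gripper value outside its range is refused whole. "grip" is the closure, from -1 (fully open) to 1 (shut), set as the call begins (left out, the last holds). The fingers move at their own pace and stop on an object; "grip_force" is the grip in N (left out, the last holds). Time passes only in rows, so rows that repeat a pose let the fingers close. It gives the time, the measured TCP pose, the force, the opening and the grip force at its end, in the units of the state.
- status.read_state(): the state, without advancing time (a new reading comes with each control period).
- eyes.read_camera(name): name is "scene" or "top" or "wrist"; returns a dict with "image" (420x560x3 uint8, blue, green, red), "fovy" (degrees; the focal length in pixels is half the picture's height over the tangent of half this angle, whatever the lens; pixels are square), "cx", "cy" (the principal point, pixels), "world_from_camera" (4x4, takes a point from camera to world coordinates); the wrist camera has in their place "hand_eye" (4x4, takes a point from camera to tool coordinates, whose origin is the TCP and whose axes are the flange's). Camera axes: x right, y down, z forward; pixel columns grow to the right and rows downward; lengths in m; the calibration is good to about 2 mm. A picture is of the moment at which its call begins: read the wrist's pose just before it. There is no depth.
- robot.close_job(): hands the job in; it is judged then, once.
The state is a dict: "t": time; "q": joint angles; "dq": joint speeds; "joint_torque": joint torques, N m; "tool_pos": TCP position; "orientation": TCP orientation; "force": force on the tool from outside, world axes, zero at the start; "wrist_torque": the same for the moment, N m; "opening": finger opening in m; "gripper_force": force on a finger pad.
Only numpy, scipy, OpenCV 4.12 (cv2) and the standard library are available. Lean on these libraries where they do the work, as an engineer would, in place of code of your own. Each camera call takes 0.05 s, during which the arm holds its last target. There are 200 camera calls.

### The job

Turn the knob on the photometer's lid clockwise until it clicks over to its far position, which opens the shutter under the slot. Then take the paddle with the flat rectangular head out of its stand, pass its blade straight down through the slot and keep holding it there, still and upright and without forcing it against the slot, with the underside of its collar about 15 mm above the lid (between 10 and 20 mm). Finish while still gripping it, and leave the round-headed paddle and the other things on the bench alone.

Things in the scene. Friction and masses are not known exactly. Their poses are not given: they have to be found in the camera images.
- reader: The photometer: white case 220 (x) x 260 (y) x 110 mm high, fixed to the bench; origin at the centre of its underside, z up, its front with the dark display faces its -x. The 8 mm thick lid is flat and carries the slot and, 130 mm from it towards -y, the knob. Hollow and empty under the slot down to 102 mm below the lid's top.
- slot (a point): Centre of the slot's mouth, level with the lid's top, at (-35, 60, 110) mm in the reader's frame; axes as the reader's. The slot is 10 mm (x) by 42 mm (y), sharp edged with a thin dark surround, and goes through the lid. A steel shutter plate just under the lid blocks it until the knob is at its far position.
- knob_grip (a point): On the knob's upright axis, 37 mm above the lid, 7 mm below the top of its grip bar. The bar is 42 mm long, 14 mm thick, and stands up from 12 to 44 mm above the lid, on a disc of 44 mm diameter. The point's x runs along the bar and turns with it; at joint value 0 it is the reader's x and the bar's white mark is at its front (-x) end. Axis at (-35, -70) mm in the reader's frame.
- knob (a joint): Angle of the knob, rad: 0 at rest, grows clockwise seen from above, stop at 1.2. A sprung detent resists with up to about 0.13 N m, most at the start, up to its crest at 0.6; past the crest it snaps on to 1.2 and stays there when let go (short of the crest it falls back to 0). The shutter is coupled to it and leaves the slot free from about 0.9 on.
- paddle: Reference paddle, 80 to 170 g, standing in stand_a. Origin at the centre of its collar's underside, z up. Aluminium blade 8 mm (x) by 40 mm (y), 70 mm down from the origin, lower edge rounded, with a round window; black collar 24 x 56 x 5 mm above the origin; on it a flat rectangular black head 14 mm (x) by 30 mm (y), 5 to 47 mm above the origin. The same after a half turn about z.
- paddle_head (a point): Middle of the paddle's rectangular head, 27 mm above the collar's underside: where to grip, fingers closing along the paddle's x (14 mm).
- paddle_tip (a point): Middle of the blade's lower edge, 70 mm below the collar's underside.
- blank: The other paddle, to be left in its stand: the same blade and collar, but a round head (a 16 mm stem under a disc of 36 mm diameter, top 45 mm above the origin). Origin at the centre of the collar's underside.
- stand_a: White stand block 70 (x) x 90 (y) x 85 mm high, fixed to the bench; origin at the centre of its underside. A pocket 13 x 45 mm, 79 mm deep, in its top takes a paddle's blade; the paddle's collar rests on the top. Holds the reference paddle.
- stand_b: The second stand, the same as stand_a, holding the round-headed paddle. The two stands may be on either side of each other.
- flask: Conical glass flask, 80 mm diameter, 122 mm high, a bystander; origin at the centre of its underside.
- tipbox: Light blue box of pipette tips with yellow top, 85 x 120 x 65 mm, a bystander; origin at the centre of its underside.
- soap: White bottle, 66 mm diameter, about 170 mm high, a bystander; origin at the centre of its underside.
Mind the look-alikes: they are no part of the job. What is shaped like the paddle but red or turquoise is not meant.

How it is judged:
On the way, in this order (a step that is already met when the one before it is completed fails the run):
1. the knob is turned past its detent to its far position (value of joint knob above 1.05 rad), for 0.3 s.
2. the reference paddle is taken out of its stand: blade tip above the stand's top (height (world z) of paddle_tip above 0.09 m and contact force between the fingers and paddle above 0.5 N), for 0.2 s.
3. the blade passes down into the slot (z of paddle_tip in the frame of slot below -0.015 m and horizontal distance between paddle_tip and slot below 0.006 m), for 0.2 s.
At the end, for the whole second after the job is handed in: Gripped (over 1 N); blade in the slot: centred within 6 mm, upright within 0.10 rad, in line within 0.15 rad; collar underside 7 to 23 mm above the lid; paddle still (under 0.02 m/s), pressing on the photometer with under 8 N; knob over 1.05 rad (z of paddle in the frame of slot between 0.007 and 0.023 m and horizontal distance between each of paddle_tip, paddle and slot below 0.006 m and angle between the y axis of paddle and the y axis of slot, either way round below 0.15 rad and angle between paddle's own z axis and vertical below 0.1 rad and contact force between the fingers and paddle above 1 N and contact force between paddle and reader below 8 N and linear speed of paddle below 0.02 m/s and value of joint knob above 1.05 rad); the arm keeps its last pose, push and grip.
It fails at once if the round-headed paddle is moved from its place by more than 20 mm (distance of blank from where it was at the start of the episode above 0.02 m).
It fails at once if the flask, tip box or bottle is moved by more than 30 mm (distance of any of flask, tipbox, soap from where it was at the start of the episode above 0.03 m).
It also fails if it takes over 64 s, if anything falls off the work surface, if the arm or the gripper's body presses on something with over 40 N, if the wrist force passes 120 N, or if a joint passes its speed limit or range.

## Working session

There is one attempt and no reset: what is moved stays moved. The work goes in short steps, Python scripts to look and compute and a tool call to move; the robot and the scene stay as the last step left them, time stands still between calls to the robot, and variables do not carry over. Pictures are saved under pics/ and viewed, at most 10 in all, crops included, and the job is handed in when it is done.

Besides the shell and the picture viewer there is one more tool, called after "Emit:" as name(argument=value, ...), one argument or row to a line, values as JSON. servo_tool: Moves the arm, as the interface text tells. Its arguments: {"type":"object","properties":{"plan":{"type":"string"},"grip":{"type":"number"},"grip_force":{"type":"number"}},"required":["plan"]}

```bash
mkdir -p pics
cat > h.py <<'E'
import numpy as np, cv2
from plant import status, eyes, robot
from scipy.spatial.transform import Rotation as R
def cam(n):
    s=status.read_state(); c=eyes.read_camera(n)
    f=c['image'].shape[0]/2/np.tan(np.radians(c['fovy'])/2)
    K=np.array([[f,0,c['cx']],[0,f,c['cy']],[0,0,1]])
    if 'hand_eye' in c:
        T=np.eye(4);T[:3,:3]=R.from_rotvec(s['orientation']).as_matrix();T[:3,3]=s['tool_pos'];T=T@c['hand_eye']
    else: T=c['world_from_camera']
    return c['image'],K,np.array(T)
def onplane(K,T,u,v,z):
    d=T[:3,:3]@np.linalg.inv(K)@[u,v,1]; o=T[:3,3]; return o+d*(z-o[2])/d[2]
def proj(K,T,p):
    q=K@(np.linalg.inv(T)@np.append(p,1))[:3]; return q[:2]/q[2]
E
python3 - <<'E'
from h import *
s=status.read_state(); print(s)
for n in('scene','top'):
    im,K,T=cam(n); np.savez(n,im=im,K=K,T=T); cv2.imwrite(f'pics/{n}.png',cv2.resize(im,(784,588),interpolation=2)); print(n,K,T.round(3))
E
```

```text
{'t': 0.0, 'q': array([ 1.09960959e+00,  1.31177009e-01,  1.48928440e+00,  6.42865615e-06,
        1.52301983e+00, -8.54008093e-02]), 'dq': array([-2.12179344e-03,  9.17952916e-04,  1.00955623e-03,  1.35593236e-03,
        4.85980874e-04, -7.81165460e-05]), 'joint_torque': array([ 1.02679242e-03, -5.59836388e+01, -4.91762674e+01,  7.67429033e-02,
        3.51214490e-02, -1.88934687e-04]), 'tool_pos': array([0.22549864, 0.55541742, 0.23457516]), 'orientation': array([-6.02139774e-01, -3.08281131e+00,  2.84920405e-03]), 'force': array([ 0.1094636 , -1.23605972, -0.42630029]), 'wrist_torque': array([ 0.04197837,  0.0248772 , -0.09858644]), 'gripper_force': 0.0, 'opening': 0.09306186034398489}
scene [[426.7655224    0.         273.32828168]
 [  0.         426.7655224  209.71011171]
 [  0.           0.           1.        ]] [[-0.536  0.605 -0.589  1.263]
 [ 0.844  0.367 -0.391  0.389]
 [-0.02  -0.706 -0.708  0.931]
 [ 0.     0.     0.     1.   ]]
top [[512.56750743   0.         274.40996123]
 [  0.         512.56750743 217.37865047]
 [  0.           0.           1.        ]] [[ 0.021 -0.998  0.056  0.512]
 [-1.    -0.02   0.003 -0.073]
 [-0.002 -0.056 -0.998  1.73 ]
 [ 0.     0.     0.     1.   ]]
```

View pics/top.png

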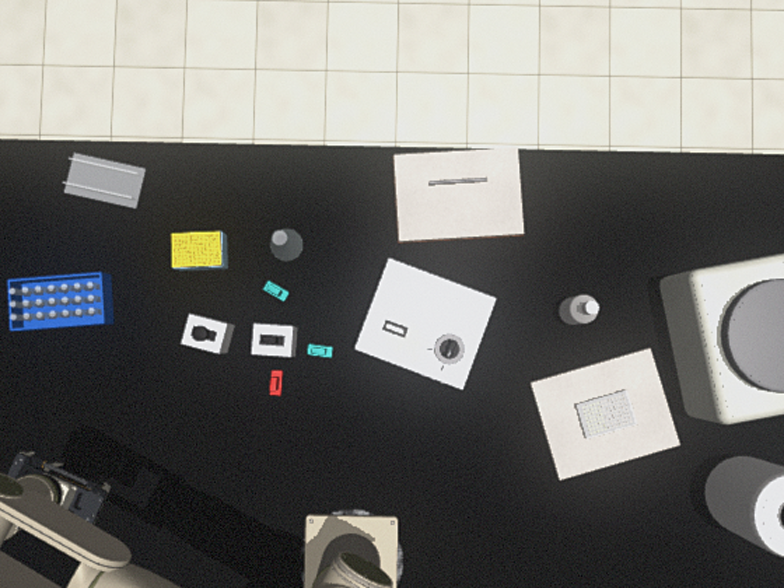

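View pics/scene.png

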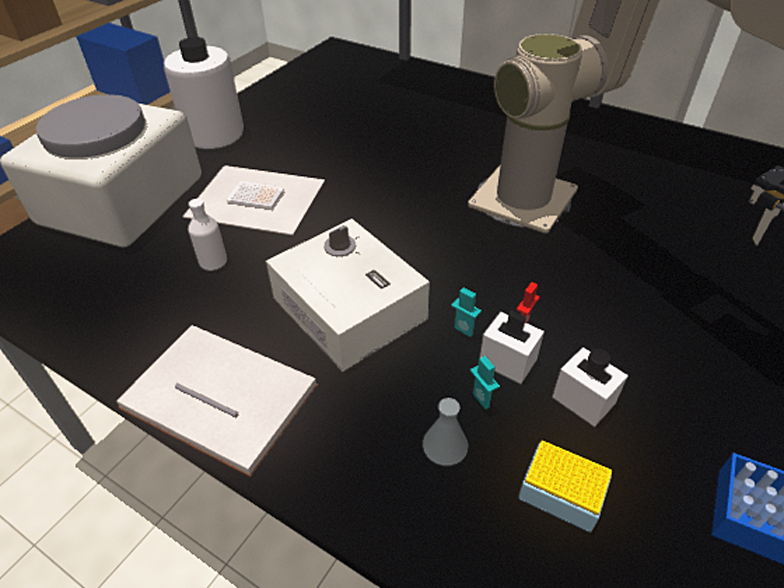

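The top view shows the reader at about (425,323), with the slot at (395,329) and the knob at (449,347). The candidates shaped like the paddle are:
- the stand at (272,340), with a rectangular head
- the stand at (206,333), with a rounder head
- red at (276,383), and turquoise at (276,290) and (319,351), which are decoys

The stand at (272,340) fits the description. I'll confirm that in an enlarged crop.

Run:
```python
from h import *
d=np.load('top.npz');im=d['im']
a=cv2.resize(im[215:265,120:220],(800,400),interpolation=2)
b=cv2.resize(im[180:282,250:358],(624,589),interpolation=2) 
cv2.imwrite('pics/c1.png',a)
cv2.imwrite('pics/c2.png',b)
```

```text
(no output)
```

View pics/c1.png

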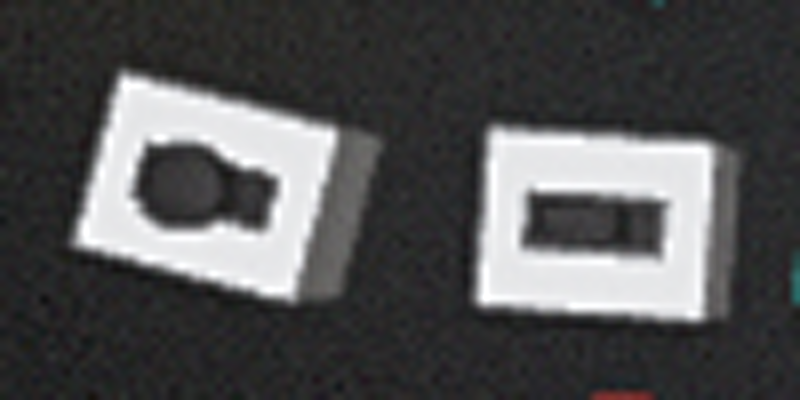

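View pics/c2.png

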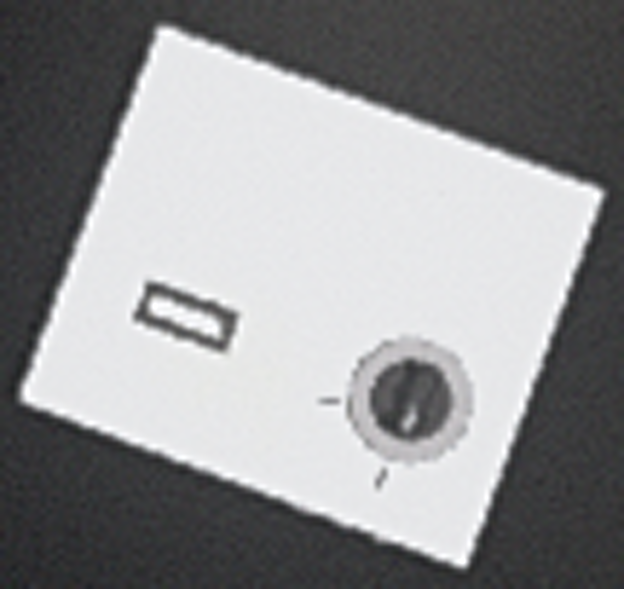

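The crop confirms it. The right stand (crop 600,222) holds the flat rectangular head, and the left one (190,185) the round disc. The slot is at crop (187,318) and the knob at (410,400), with its mark towards the front. Next I compute the poses.

Run:
```python
from h import *
d=np.load('top.npz');K,T=d['K'],d['T']
def P(u,v,s,ox,oy,z): return onplane(K,T,(u+.5)/s-.5+ox,(v+.5)/s-.5+oy,z)
c2=[P(u,v,5.7778,250,180,.11)[:2] for u,v in[(162,25),(606,188),(467,568),(20,400)]]
def fit(loc,w):
    loc=np.array(loc,float);w=np.array(w);a=loc-loc.mean(0);b=w-w.mean(0)
    th=np.arctan2((a[:,0]*b[:,1]-a[:,1]*b[:,0]).sum(),(a*b).sum())
    M=np.array([[np.cos(th),-np.sin(th)],[np.sin(th),np.cos(th)]]);t=w.mean(0)-M@loc.mean(0)
    return th,t,M,w-(loc@M.T+t)
th,t,M,r=fit([(.11,.13),(.11,-.13),(-.11,-.13),(-.11,.13)],c2)
print('reader',th,np.degrees(th),t,r.round(4))
print('slot model',t+M@[-.035,.06],'seen',P(187,318,5.7778,250,180,.11))
print('knob model',t+M@[-.035,-.07],'seen',P(410,400,5.7778,250,180,.122))
c1=[P(u,v,8,120,215,.085)[:2] for u,v in[(490,127),(716,145),(706,322),(476,304)]]
a,ta,Ma,r=fit([(.035,.045),(.035,-.045),(-.035,-.045),(-.035,.045)],c1)
print('stand',np.degrees(a),ta,r.round(4))
s=status.read_state(); Rm=R.from_rotvec(s['orientation']).as_matrix();print(Rm.round(3))
```

```text
reader -0.336786617070066 -19.29645175460339 [ 0.56277266 -0.16181464] [[-0.0003 -0.0004]
 [ 0.0008 -0.0001]
 [-0.0004  0.0003]
 [-0.0001  0.0002]]
slot model [ 0.54956627 -0.09361939] seen [ 0.54846641 -0.09282081  0.11      ]
knob model [ 0.506607   -0.21631618] seen [ 0.50626569 -0.21436907  0.122     ]
stand -2.902214523641502 [0.51764729 0.1877607 ] [[ 0.0009  0.0009]
 [ 0.0001 -0.0001]
 [-0.0009 -0.0016]
 [-0.0002  0.0008]]
[[-0.926  0.376 -0.001]
 [ 0.376  0.926 -0.001]
 [ 0.    -0.002 -1.   ]]
```

```bash
cat >> h.py <<'E'
def delta(x,y,z,yaw):
    """shift in tool axes and turn (deg) to TCP x,y,z with tool-y line at world yaw (deg)"""
    s=status.read_state(); M=R.from_rotvec(s['orientation']).as_matrix()
    cur=np.degrees(np.arctan2(M[1,1],M[0,1])); dy=(yaw-cur+90)%180-90
    print('shift mm',(M.T@(np.array([x,y,z])-s['tool_pos'])*1000).round(1),'turn',round(-dy,2),'tilt',M[:2,2].round(4),'t',s['t'],'F',s['force'].round(1),'q6',s['q'][5].round(2))
E
python3 -c "
from h import *
delta(.5065,-.2155,.25,70.7)"
```

```text
shift mm [-550.4 -608.6  -14.4] turn -2.81 tilt [-0.0007 -0.0014] t 0.1 F [-0.5  0.1  0. ] q6 -0.09
```

Emit:
servo_tool(
  plan="-0.275 -0.304 -0.014 -2.8;-0.275 -0.304 -0.014 -2.8;-0.275 -0.304 -0.014 -2.8;-0.275 -0.304 -0.014 -2.8;-0.275 -0.304 -0.014 -2.8;-0.275 -0.304 -0.014 -2.8;-0.275 -0.304 -0.014 -2.8;-0.275 -0.304 -0.014 -2.8;-0.275 -0.304 -0.014 -2.8;-0.275 -0.304 -0.014 -2.8;-0.275 -0.304 -0.014 -2.8;-0.275 -0.304 -0.014 -2.8",
  grip=-1,
)

```text
t: 1.1
tool_pos: [0.3667, 0.1692, 0.2495]
orientation: [0.534, 3.096, 0.0]
force: [-0.5, 1.0, 0.4]
opening: 0.0932
gripper_force: 0.0
```

```bash
python3 -c "
from h import *
delta(.5065,-.2155,.25,70.7)"
```

```text
shift mm [-260.7 -315.6   -0.5] turn -0.28 tilt [0.0001 0.0001] t 1.1 F [-0.5  1.   0.4] q6 -0.92
```

Emit:
servo_tool(
  plan="-0.261 -0.316 0 0;-0.261 -0.316 0 0;-0.261 -0.316 0 0;-0.261 -0.316 0 0;-0.261 -0.316 0 0;-0.261 -0.316 0 0;-0.261 -0.316 0 0;-0.261 -0.316 0 0;-0.261 -0.316 0 0;-0.261 -0.316 0 0;-0.261 -0.316 0 0;-0.261 -0.316 0 0",
)

```text
t: 2.1
tool_pos: [0.5085, -0.2136, 0.2482]
orientation: [-0.528, -3.095, -0.002]
force: [0.2, 0.8, 0.1]
opening: 0.0932
gripper_force: 0.0
```

```bash
python3 -c "
from h import *
delta(.5065,-.2155,.143,70.7)
im,K,T=cam('wrist'); np.savez('w1',im=im,K=K,T=T); cv2.imwrite('pics/w1.png',cv2.resize(im,(784,588)));print(T.round(3))
for p in ([.507,-.216,.154],[.5495,-.0936,.11]): print(proj(K,T,p)*1.4)
"
```

```text
shift mm [  1.   -2.6 105.2] turn -0.05 tilt [-0.0021  0.0016] t 2.1 F [0.2 0.8 0.1] q6 -1.72
[[ 0.332  0.914  0.233  0.444]
 [ 0.943 -0.322 -0.08  -0.191]
 [ 0.002  0.246 -0.969  0.397]
 [ 0.     0.     0.     1.   ]]
[384.00222756 304.34784474]
[599.83995047 283.66334266]
```

View pics/w1.png

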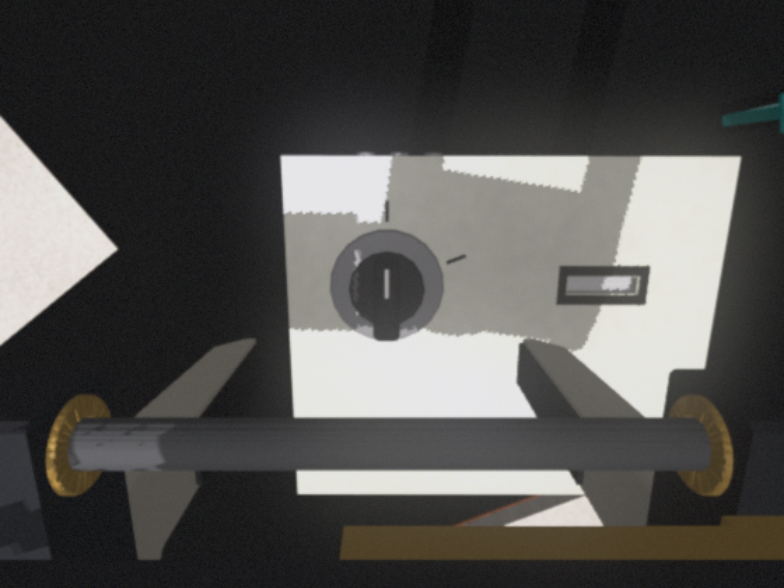

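The view shows the knob bar centred at (387,304) with its mark at the front, and the slot at (603,285). Both are within about 1.5 mm of the top-camera estimate. I descend onto the knob.

Emit:
servo_tool(
  plan="0.001 -0.002 0.03 0;0.001 -0.002 0.06 0;0.001 -0.002 0.09 0;0.001 -0.002 0.103 0;0.001 -0.002 0.103 0;0.001 -0.002 0.103 0",
)

```text
t: 2.65
tool_pos: [0.5064, -0.2139, 0.147]
orientation: [-0.524, -3.097, -0.001]
force: [0.3, 0.6, 0.0]
opening: 0.093
gripper_force: 0.0
```

Emit:
servo_tool(
  plan="0 0 0 0;0 0 0 0;0 0 0 0;0 0 0 0;0 0 0 0;0 0 0 0;0 0 0 0;0 0 0 0;0 0 0 0;0 0 0 0",
  grip=1,
  grip_force=40,
)

```text
t: 3.48
tool_pos: [0.5063, -0.2153, 0.1465]
orientation: [-0.527, -3.097, -0.0]
force: [0.8, 0.0, -0.3]
opening: 0.0309
gripper_force: 0.0
```

Emit:
servo_tool(
  plan="0 0 0 0;0 0 0 0;0 0 0 0;0 0 0 0;0 0 0 0;0 0 0 0;0 0 0 0;0 0 0 0",
)

```text
t: 4.15
tool_pos: [0.5066, -0.2148, 0.1467]
orientation: [0.526, 3.097, 0.001]
force: [1.2, 4.9, 0.9]
opening: 0.0139
gripper_force: 40.0
```

Emit:
servo_tool(
  plan="0 0 0 5;0 0 0 10;0 0 0 16;0 0 0 22;0 0 0 28;0 0 0 34;0 0 0 40;0 0 0 46;0 0 0 52;0 0 0 58;0 0 0 63;0 0 0 67",
)

```text
t: 5.15
tool_pos: [0.5075, -0.2141, 0.1466]
orientation: [2.153, 2.287, 0.004]
force: [8.1, 8.5, -2.2]
opening: 0.014
gripper_force: 40.0
```

Emit:
servo_tool(
  plan="0 0 0 0;0 0 0 0;0 0 0 0;0 0 0 0;0 0 0 0",
)

```text
t: 5.57
tool_pos: [0.5075, -0.2141, 0.1466]
orientation: [2.148, 2.292, 0.004]
force: [8.0, 7.9, -0.8]
opening: 0.0139
gripper_force: 40.0
```

```bash
python3 -c "
from h import *
s=status.read_state();print(s['wrist_torque'],s['opening']);delta(.5065,-.2155,.143,70.7)"
```

```text
[ 1.17640332 -0.91136091 -0.1218627 ] 0.01385507360869667
shift mm [-1.3 -1.1  3.6] turn -66.96 tilt [0.002  0.0016] t 5.5667 F [ 8.   7.9 -0.8] q6 -0.56
```

Emit:
servo_tool(
  plan="0 0 0 0;0 0 0 0;0 0 0 0;0 0 0 0;0 0 0 0;0 0 0 0;0 0 0 0;0 0 0 0;0 0 -0.03 0;0 0 -0.065 0;0 0 -0.1 0;0 0 -0.1 0",
  grip=-1,
)

```text
t: 6.57
tool_pos: [0.5094, -0.2169, 0.2553]
orientation: [2.141, 2.284, 0.005]
force: [0.2, 0.0, 1.6]
opening: 0.0893
gripper_force: 0.0
```

```bash
python3 -c "
from h import *
delta(.5495,-.10,.26,-2.9)
delta(.5176,.1878,.25,-2.9)
im,K,T=cam('wrist'); np.savez('w2',im=im,K=K,T=T); cv2.imwrite('pics/w2.png',cv2.resize(im,(784,588)))
"
```

```text
shift mm [114.1  47.6  -5. ] turn 6.6 tilt [ 0.0103 -0.0057] t 6.5667 F [0.2 0.  1.6] q6 -0.56
shift mm [403.4  34.2   3.1] turn 6.6 tilt [ 0.0103 -0.0057] t 6.5667 F [0.2 0.  1.6] q6 -0.56
```

View pics/w2.png

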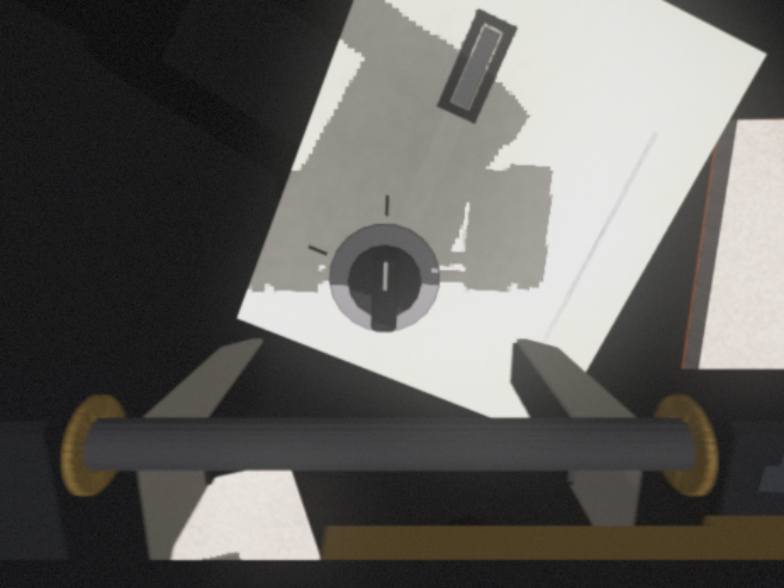

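The knob points at its far mark (387,205) and the slot is at (476,70). I move over the stand with the rectangular head.

Emit:
servo_tool(
  plan="0.403 0.034 0.003 6.6;0.403 0.034 0.003 6.6;0.403 0.034 0.003 6.6;0.403 0.034 0.003 6.6;0.403 0.034 0.003 6.6;0.403 0.034 0.003 6.6;0.403 0.034 0.003 6.6;0.403 0.034 0.003 6.6;0.403 0.034 0.003 6.6;0.403 0.034 0.003 6.6;0.403 0.034 0.003 6.6;0.403 0.034 0.003 6.6",
  grip=0,
)

```text
t: 7.62
tool_pos: [0.5135, 0.1905, 0.2423]
orientation: [-2.273, -2.168, 0.003]
force: [-1.0, 0.5, -0.4]
opening: 0.0468
gripper_force: 0.0
```

Emit:
servo_tool(
  plan="0 0 0 0;0 0 0 0;0 0 0 0",
)

```text
t: 7.87
tool_pos: [0.5145, 0.1878, 0.2434]
orientation: [2.279, 2.162, -0.001]
force: [1.0, -0.2, 0.4]
opening: 0.0467
gripper_force: 0.0
```

```bash
python3 -c "
from h import *
delta(.5176,.1878,.112,-2.9)
im,K,T=cam('wrist'); np.savez('w3',im=im,K=K,T=T); cv2.imwrite('pics/w3.png',cv2.resize(im,(784,588)))
a=np.radians(-2.9)
for x in(-.007,.007):
  for y in(-.015,.015): print(proj(K,T,[.5176+x*np.cos(a)-y*np.sin(a),.1878+x*np.sin(a)+y*np.cos(a),.132])*1.4)
"
```

```text
shift mm [  0.2   3.1 131.4] turn -0.11 tilt [-0.0002 -0.0003] t 7.8667 F [ 1.  -0.2  0.4] q6 0.31
[382.69151118 321.42904439]
[382.3596585  268.52589416]
[407.85718295 321.36023902]
[408.2317069 268.453212 ]
```

View pics/w3.png

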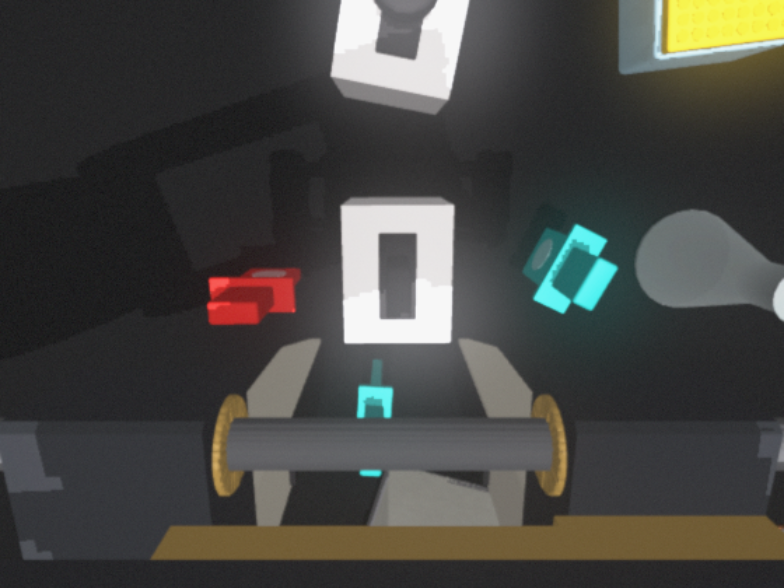

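The view shows the target stand, with its collar spanning (378–416, 233–319) and its yaw aligned. Red (255,295) and turquoise (575,265) are clear of the fingers.

```bash
python3 -c "
from h import *
d=np.load('w3.npz');K,T=d['K'],d['T']
for u,v in((378,233),(416,233),(416,319),(378,319)): print('collar',onplane(K,T,u/1.4,v/1.4,.09).round(4))
for u,v in((341,205),(454,205),(453,342),(344,342)): print('stand',onplane(K,T,u/1.4,v/1.4,.085).round(4))
"
```

```text
collar [0.5089 0.2171 0.09  ]
collar [0.5323 0.2158 0.09  ]
collar [0.5301 0.1603 0.09  ]
collar [0.5057 0.1616 0.09  ]
stand [0.4869 0.235  0.085 ]
stand [0.5567 0.2312 0.085 ]
stand [0.5542 0.1414 0.085 ]
stand [0.482  0.1453 0.085 ]
```

Emit:
servo_tool(
  plan="0.0005 0.0045 0.035 0;0.0005 0.0045 0.07 0;0.0005 0.0045 0.1 0;0.0005 0.0045 0.12 0;0.0005 0.0045 0.129 0;0.0005 0.0045 0.129 0;0.0005 0.0045 0.129 0;0.0005 0.0045 0.129 0;0.0005 0.0045 0.129 0",
)

```text
t: 8.67
tool_pos: [0.5204, 0.1896, 0.117]
orientation: [2.276, 2.163, 0.005]
force: [0.7, -0.2, 0.3]
opening: 0.0466
gripper_force: 0.0
```

Emit:
servo_tool(
  plan="0 0 0 0;0 0 0 0;0 0 0 0;0 0 0 0;0 0 0 0;0 0 0 0;0 0 0 0;0 0 0 0;0 0 0 0;0 0 0 0;0 0 0 0;0 0 0 0",
  grip=1,
  grip_force=25,
)

```text
t: 9.67
tool_pos: [0.5189, 0.1893, 0.1147]
orientation: [2.277, 2.164, 0.0]
force: [0.2, 1.0, 0.9]
opening: 0.0141
gripper_force: 25.0
```

```bash
python3 -c "
from h import *
delta(.5188,.1885,.112,-2.9)"
```

```text
shift mm [-0.9 -0.1  2.7] turn -0.01 tilt [0.0001 0.    ] t 9.6667 F [0.2 1.  0.9] q6 0.31
```

Emit:
servo_tool(
  plan="0 0 -0.01 0;0 0 -0.025 0;0 0 -0.045 0;0 0 -0.065 0;0 0 -0.085 0;0 0 -0.105 0;0 0 -0.125 0;0 0 -0.14 0;0 0 -0.145 0;0 0 -0.145 0;0 0 -0.145 0;0 0 -0.145 0",
)

```text
t: 10.67
tool_pos: [0.5182, 0.1891, 0.2581]
orientation: [-2.276, -2.164, 0.003]
force: [-0.4, 0.7, -1.7]
opening: 0.014
gripper_force: 25.0
```

```bash
python3 -c "
from h import *
print(status.read_state()['opening'],status.read_state()['gripper_force'])
for n,u,v in(('w1',603,285),('w2',476,67)):
  d=np.load(n+'.npz');print('slot',n,onplane(d['K'],d['T'],u/1.4,v/1.4,.11))
delta(.549,-.0925,.23,-19.3)"
```

```text
0.013961524304713861 24.997283220291138
slot w1 [ 0.5509426  -0.09199579  0.11      ]
slot w2 [ 0.55085877 -0.0928667   0.11      ]
shift mm [-279.7   45.1   28.2] turn 16.4 tilt [-0.0023 -0.0006] t 10.6667 F [-0.4  0.7 -1.7] q6 0.31
```

Emit:
servo_tool(
  plan="-0.035 0.006 0 3;-0.07 0.012 0 6;-0.105 0.018 0 9;-0.14 0.023 0 12;-0.175 0.028 0 14;-0.21 0.034 0 16;-0.24 0.04 0 16.4;-0.265 0.044 0 16.4;-0.279 0.046 0.01 16.4;-0.279 0.046 0.023 16.4;-0.279 0.046 0.023 16.4;-0.279 0.046 0.023 16.4",
)

```text
t: 11.67
tool_pos: [0.5493, -0.0902, 0.234]
orientation: [-2.559, -1.816, 0.004]
force: [-0.5, 1.4, -1.5]
opening: 0.0138
gripper_force: 25.0
```

Emit:
servo_tool(
  plan="0 0 0 0;0 0 0 0;0 0 0 0;0 0 0 0",
)

```text
t: 12.0
tool_pos: [0.551, -0.091, 0.2373]
orientation: [2.561, 1.818, 0.001]
force: [0.8, 0.2, -0.7]
opening: 0.0139
gripper_force: 25.0
```

```bash
python3 -c "
from h import *
delta(.55,-.0925,.22,-19.3)
im,K,T=cam('wrist'); np.savez('w4',im=im,K=K,T=T); cv2.imwrite('pics/w4.png',cv2.resize(im[150:310,170:390],(792,576),interpolation=2))
print(status.read_state()['wrist_torque'])
"
```

```text
shift mm [-1.8 -0.5 17.3] turn 0.06 tilt [ 0.001  -0.0002] t 12.0 F [ 0.8  0.2 -0.7] q6 0.08
[-0.09749485  0.0461654   0.00087937]
```

View pics/w4.png

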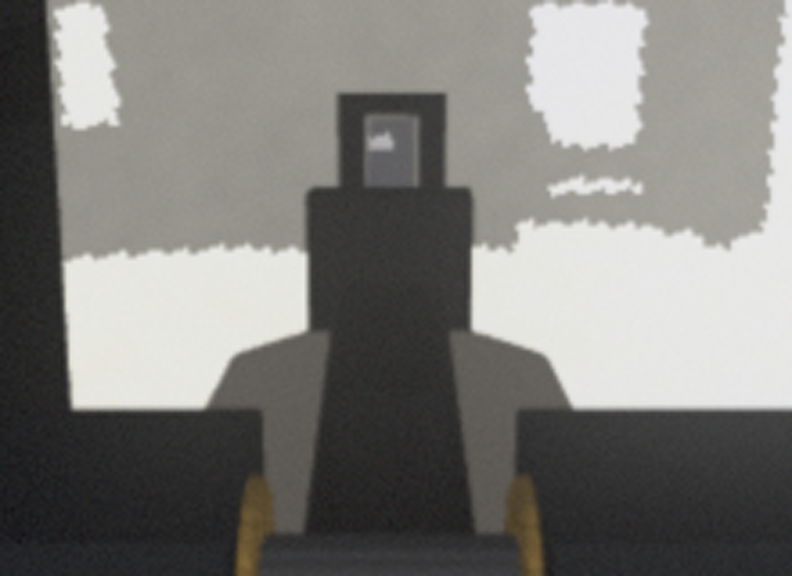

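The collar's far edge spans (307–472, 188), centred at 389.5. The slot surround spans (338–446) with its far edge at 94, and the opening (364–420) has its far edge at 114, both centred at 392.

```bash
python3 -c "
from h import *
d=np.load('w4.npz');K,T=d['K'],d['T'];s=status.read_state();print(s['tool_pos'])
P=lambda u,v,z:onplane(K,T,(u+.5)/3.6-.5+170,(v+.5)/3.6-.5+150,z)
a=np.radians(-19.3);ex=np.array([np.cos(a),np.sin(a)]);ey=np.array([-ex[1],ex[0]])
zu=s['tool_pos'][2]-.0297
cl,cr=P(308,188,zu+.005),P(472,188,zu+.005)
sl,sr=P(364,114,.11),P(420,114,.11)
bl,br=P(338,94,.11),P(446,94,.11)
print('widths',(cr-cl)[:2]@ex,(sr-sl)[:2]@ex,(br-bl)[:2]@ex)
pad=((cl+cr)/2)[:2]-.028*ey; sa=((sl+sr)/2)[:2]-.021*ey
print('pad',pad,'slot',sa,'diff ex,ey',(sa-pad)@ex,(sa-pad)@ey,'surround far',(((bl+br)/2)[:2]-sa)@ey)
w=np.arctan2(*(sr-sl)[:2][::-1]);print(np.degrees(w),np.degrees(np.arctan2(*(cr-cl)[:2][::-1])),np.degrees(np.arctan2(*(br-bl)[:2][::-1])))
"
```

```text
[ 0.55097314 -0.0911329   0.2372064 ]
widths 0.023187159964144468 0.012408877075091383 0.023836623177300818
pad [ 0.55067875 -0.09135438] slot [ 0.55122266 -0.09164791] diff ex,ey 0.0006103588013910303 -9.726219091163863e-05 surround far 0.025465213616433415
-19.31178823217476 -19.315428425390163 -19.310822709987594
```

```bash
python3 -c "
from h import *
a=np.radians(-19.3);ex=np.array([np.cos(a),np.sin(a)]);ey=np.array([-ex[1],ex[0]])
# surround outline: warp lid plane to a 5px/mm grid in reader-slot axes about (.55,-.0925)
c0=np.array([.55,-.0925]); n=400
W=np.array([[(i-n/2)/5000,(j-n/2)/5000] for j in (0,n) for i in (0,n)])
out=[]
for nme in('w1','w2','w4','top'):
  d=np.load(nme+'.npz');K,T=d['K'],d['T']
  src=np.float32([proj(K,T,np.append(c0+w[0]*ex+w[1]*ey,.11)) for w in W]);dst=np.float32([[i,j] for j in (0,n) for i in (0,n)])
  g=cv2.cvtColor(cv2.warpPerspective(d['im'],cv2.getPerspectiveTransform(src,dst),(n,n),flags=cv2.INTER_CUBIC),6)
  out.append(g)
  def edges(p,l):
    p=p.astype(float);q=np.gradient(cv2.GaussianBlur(p[None],(0,0),3)[0]); o=[]
    for i in range(2,len(p)-2):
      if abs(q[i])>1 and abs(q[i])>=abs(q[i-2:i+3]).max(): o.append((round((i+.5-n/2)/5,1),round(q[i],1)))
    print(nme,l,o)
  edges(g[170:230].mean(0) if nme!='w4' else g[290:310].mean(0),'x'); edges(g[:,192:208].mean(1),'y')
cv2.imwrite('pics/warp.png',np.hstack(out)[:, ::1][::2,::2])
"
```

```text
w1 x [(-11.3, np.float64(-7.7)), (-4.9, np.float64(8.0)), (3.5, np.float64(-5.1)), (7.1, np.float64(-5.2)), (12.7, np.float64(9.9))]
w1 y [(-26.7, np.float64(-7.1)), (-21.5, np.float64(6.3)), (0.3, np.float64(4.9)), (16.7, np.float64(-7.4)), (20.3, np.float64(6.5)), (22.5, np.float64(-8.4)), (27.5, np.float64(13.5))]
w2 x [(-11.1, np.float64(-8.2)), (-5.3, np.float64(5.3)), (-3.5, np.float64(-1.3)), (5.3, np.float64(1.8)), (7.1, np.float64(-4.8)), (12.9, np.float64(12.0)), (20.5, np.float64(1.1))]
w2 y [(-26.9, np.float64(-8.0)), (-22.1, np.float64(5.1)), (20.3, np.float64(6.5)), (22.1, np.float64(-8.4)), (27.1, np.float64(14.2)), (36.1, np.float64(-24.3))]
w4 x [(-11.3, np.float64(-8.3)), (-5.3, np.float64(5.7)), (6.9, np.float64(-5.0)), (12.9, np.float64(9.0)), (35.1, np.float64(6.8))]
w4 y [(5.9, np.float64(4.1)), (14.3, np.float64(6.6)), (17.7, np.float64(-5.3)), (22.5, np.float64(-4.9)), (27.1, np.float64(9.4))]
top x [(-12.7, np.float64(-7.0)), (-6.3, np.float64(8.0)), (4.3, np.float64(-6.7)), (11.3, np.float64(7.8))]
top y [(-27.1, np.float64(-7.3)), (-19.9, np.float64(6.5)), (21.5, np.float64(-7.5)), (26.5, np.float64(7.0))]
```

View pics/warp.png

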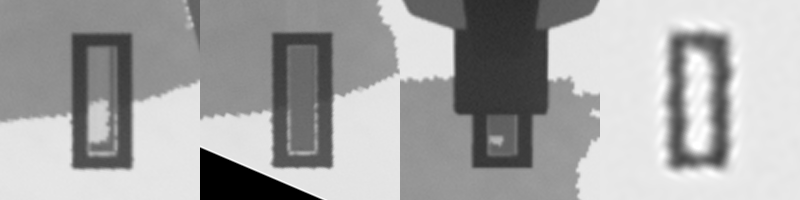

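Emit:
servo_tool(
  plan="-0.001 0.0005 0.005 0;-0.001 0.0005 0.01 0;-0.001 0.0005 0.015 0;-0.001 0.0005 0.019 0;-0.001 0.0005 0.022 0;-0.001 0.0005 0.024 0;-0.001 0.0005 0.026 0;-0.001 0.0005 0.028 0;-0.001 0.0005 0.03 0;-0.001 0.0005 0.032 0;-0.001 0.0005 0.032 0;-0.001 0.0005 0.032 0",
)

```text
t: 13.05
tool_pos: [0.5508, -0.0927, 0.2045]
orientation: [-2.562, -1.817, 0.0]
force: [0.0, 0.4, -2.6]
opening: 0.0137
gripper_force: 25.0
```

```bash
python3 -c "
from h import *
delta(.5508,-.0926,.1547,-19.3);print(status.read_state()['wrist_torque'])"
```

```text
shift mm [ 0.   0.  49.8] turn -0.0 tilt [-0.0001  0.0002] t 13.05 F [ 0.   0.4 -2.6] q6 0.08
[ 0.09425055  0.05042933 -0.01858653]
```

The tip is about 5 mm into the slot with no contact force. I continue down.

Emit:
servo_tool(
  plan="0 0 0.002 0;0 0 0.004 0;0 0 0.006 0;0 0 0.008 0;0 0 0.01 0;0 0 0.012 0;0 0 0.014 0;0 0 0.016 0;0 0 0.018 0;0 0 0.02 0;0 0 0.02 0;0 0 0.02 0",
)

```text
t: 14.05
tool_pos: [0.5507, -0.0926, 0.1843]
orientation: [-2.562, -1.817, 0.0]
force: [1.2, 1.2, -2.1]
opening: 0.0138
gripper_force: 25.0
```

Emit:
servo_tool(
  plan="0 0 0.003 0;0 0 0.006 0;0 0 0.009 0;0 0 0.012 0;0 0 0.015 0;0 0 0.018 0;0 0 0.021 0;0 0 0.024 0;0 0 0.027 0;0 0 0.0295 0;0 0 0.0295 0;0 0 0.0295 0",
)

```text
t: 15.05
tool_pos: [0.5506, -0.0926, 0.1546]
orientation: [-2.562, -1.817, 0.001]
force: [1.0, 2.4, -2.4]
opening: 0.0139
gripper_force: 25.0
```

Emit:
servo_tool(
  plan="0 0 0 0;0 0 0 0;0 0 0 0;0 0 0 0;0 0 0 0;0 0 0 0",
)

```text
t: 15.55
tool_pos: [0.5506, -0.0926, 0.155]
orientation: [-2.562, -1.817, 0.0]
force: [-0.8, 3.5, -3.3]
opening: 0.0139
gripper_force: 25.0
```

```bash
python3 -c "
from h import *
delta(.5508,-.0926,.1547,-19.3);print(status.read_state()['wrist_torque'])
im,K,T=cam('scene');a=np.hstack([cv2.resize(im[150:250,200:300],(400,400),interpolation=2)]);im2,K,T=cam('wrist')
cv2.imwrite('pics/end.png',np.hstack([a,cv2.resize(im2[100:310,175:385],(400,400))]))"
```

```text
shift mm [0.1 0.2 0.3] turn -0.0 tilt [-0.0005  0.0002] t 15.55 F [-0.8  3.5 -3.3] q6 0.08
[ 0.72258739  0.05129365 -0.00414142]
```

View pics/end.png

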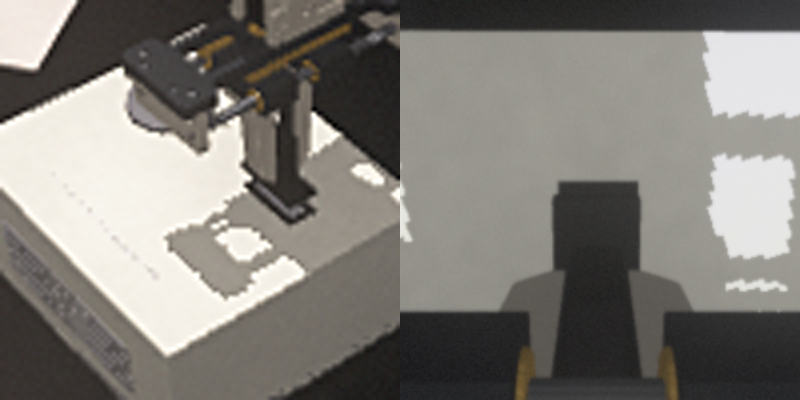

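The blade is in the slot and the collar sits just above the lid. There is a slight side force of about 3 N in +y, so I relieve it by 0.6 mm that way.

Emit:
servo_tool(
  plan="0.0003 0 0 0;0.0006 0 0 0;0.0006 0 0 0;0.0006 0 0 0;0.0006 0 0 0;0.0006 0 0 0;0.0006 0 0 0;0.0006 0 0 0",
)

```text
t: 16.32
tool_pos: [0.551, -0.0923, 0.1552]
orientation: [2.562, 1.817, -0.0]
force: [-0.7, 0.9, -0.9]
opening: 0.0142
gripper_force: 25.0
```

```bash
python3 -c "
from h import *
for i in range(4):
  eyes.read_camera('top');s=status.read_state();print(s['force'].round(1),s['wrist_torque'].round(2),s['tool_pos'].round(4))"
```

```text
[-1.3 -0.3 -1.3] [-0.04  0.11 -0.01] [ 0.551  -0.0923  0.1552]
[ 0.3  0.7 -1.4] [-0.06  0.11 -0.02] [ 0.5511 -0.0922  0.1552]
[-0.6 -1.2 -1.3] [-0.11  0.08 -0.  ] [ 0.551  -0.0922  0.1551]
[-0.5 -0.8 -1.5] [-0.09  0.11 -0.04] [ 0.551  -0.0922  0.1551]
```

The side force is gone, and only the paddle's weight remains. I hand the job in.

```bash
python3 -c "
from h import *
print(robot.close_job())"
```

```text
the job is handed in; nothing more can be done
None
```

I turned the knob to its far position and handed the job in with the rectangular-headed paddle still gripped and upright in the slot, its collar about 15 mm above the lid and almost no side force; the hand-in returned no verdict.

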